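# Tap the blank central on the vacuum plate and clamp it

### The job

Slide the aluminium blank up to the back rail of the vacuum plate and tap its two ends in turn, a left-end tap first (left as the robot sees it) and later a right-end tap, until the line on the blank meets the line on the rail. Then push its near side squarely home so that it is bedded flat on the rail without a gap, pressing with 15 to 25 N for half a second; never press on it harder than 25 N at any time. Only then throw the vacuum lever fully over to hold it, let go, and leave the other things on the table alone.

Things in the scene. Friction and masses are not known exactly. Their poses are not given: they have to be found in the camera images.
- rail_mark (a point): Point of the fixed steel vacuum plate: on the near face of its back rail, at the rail's foot, below the white line across the rail's top. x axis square into the rail (away from the robot), y along the rail to the left, z up. Plate top: level, 30 mm above the table, reaching 185 mm nearer than the rail face. Rail: rubber, yields 1 mm per 15 N, 18 mm tall, 16 mm thick, 170 mm to each side of the mark.
- blank_center (a point): Centre of the loose aluminium blank: block 90 mm (its x) by 110 mm (its y) by 25 mm tall, 0.5 to 0.9 kg, flat on the plate, a thin dark line over its top along its x. Starts clear of the rail, turned, left of the mark. Home: far face (x = +45 mm) flat on the rail face, this point 45 mm nearer than rail_mark, level with it along the rail. Oily plate: it slides at 1 to 3 N; it can wedge if pushed while turned.
- blank: The same blank; origin at the centre of its underside.
- valve (a joint): Vacuum lever's angle: 0 = off (leaning to the near side), 1.0 = fully over (leaning to the rail's side, at its end stop). It stays where it is left.
- valve_tip (a point): Tip of the vacuum lever, the centre of a 26 mm black ball on an 80 mm toggle lever over a grey housing, standing on the right-hand end of the plate. The lever swings in the x-z plane of rail_mark: the tip moves towards +x of rail_mark by about 77 mm from off to fully over.
- holder: Bystander: dark steel tool holder, 64 mm across and 135 mm tall, standing on the table to the left; origin under its centre.
- sleeve: Bystander: turned steel sleeve, 52 mm across and 90 mm tall, standing on the table to the left; origin under its centre.
- spanner: Bystander: open spanner lying flat on the table to the right; origin under its middle.
Things that resemble listed ones, but are neither listed nor needed, are in the scene too. What is meant by the blank is not orange or turquoise, and is the larger of those in its own colour.

How it is judged:
By the outcome, as a careful person would: the job done as asked, in the order asked, and still so for the second after the job is handed in, with the robot touching nothing.
It also fails if it takes over 72 s, if anything falls off the work surface, if the arm or the gripper's body presses on something with over 40 N, if the wrist force passes 120 N, or if a joint passes its speed limit or range.

### The arm

A 7-joint arm with a two-finger parallel gripper is mounted at the origin on the work surface. World frame = base frame: x ahead of the robot, y to its left, z up, the work surface at z = 0. Lengths are in m, angles in rad, forces in N, time in s.
With the tool pointing down it reaches from about 0.425 to 0.875 m from the base axis. Payload 4.7 kg.
Tool frame: the origin (TCP) lies at the very end of the fingers, on their centre line; the grasp point (between the pads) lies 19 mm behind it; z points along the fingers, y is the direction in which the jaws open and shut (so a half turn about z gives the same grasp; the last joint's range is limited). The gripper opens to 85 mm and grips with 20 to 120 N. Pads are 22 mm wide; open, the fingers measure 114 mm over their backs; the gripper's body (76 mm by 85 mm) begins 54 mm behind the grasp point. The pads swing forward as they close: fully open they stand 13 mm farther back than shut.
Start: joints at [0.014, 0.321, -0.07, 1.45, 0.023, 1.371, -0.057], TCP at [0.65, -0, 0.231] pointing down, gripper open.
Joint ranges: [-2.86, 2.86], [-0.3, 2.09], [-1.38, 1.24], [0.06, 2.45], [-1.56, 4.7], [0.09, 2.05], [-2.69, 2.69]. Speed limits (rad/s): [2.57, 2.57, 3.14, 3.14, 3.14, 3.14, 3.14].

### API

Orientations are given as a unit quaternion [w, x, y, z].
In Python, from plant import sense, cams, close_job, models gives the robot as it stands. The module is installed in compiled form; this text tells all that it offers.
- The arm moves only by the tool servo_tool, never from a script. Its argument "commands" is text: rows parted by semicolons, each of 7 numbers parted by spaces: the gripper's target within -1 to 1 (fully open at 1, half-way at 0, shut at -1), then the shift along the tool's x, y, z in mm, then the turn, a rotation vector about the tool's x, y, z in degrees. A call has 1 to 8 rows; each row is the pose to reach, as a shift and turn from the pose measured when the call began, along the tool's axes at that moment; what a row does not reach only later rows make up. A row lasts 1/10 s, in which the tool goes at most 50 mm and 8.59 degrees, less where a joint would pass 70% of its speed; a pose out of reach is approached as far as the arm can. A call with a gripper value outside its range is refused whole. The fingers move at their own pace and stop on an object; "newtons" is the grip in N (left out, the last holds). Time passes only in rows, so rows that repeat a pose let the fingers close. It gives the time, the measured TCP pose, the force and the opening at its end, in the units of the state.
- sense(): the state, without advancing time (a new reading comes with each control period).
- cams.snapshot(name): name is "scene" or "side" or "wrist"; returns a dict with "color" (480x640x3 uint8, blue, green, red), "fx", "fy", "cx", "cy" (pixels), "rvec" (rotation vector, rad) and "tvec" (3), from world to camera coordinates, as OpenCV has them; the wrist camera has in their place "tool_from_camera" (4x4, takes a point from camera to tool coordinates, whose origin is the TCP and whose axes are the flange's). Camera axes: x right, y down, z forward; pixel columns grow to the right and rows downward; lengths in m; the calibration is good to about 2 mm. A picture is of the moment at which its call begins: read the wrist's pose just before it. There is no depth.
- close_job(): hands the job in, once; it reports no verdict.
Trained networks look in a picture, given as the dict that the camera call returned (one of the last four; its "shot" number tells which), for a name from the list of things; names that differ only in an ending like _2 or _b are one class to them, and where a whole thing is asked for, a point or a joint stands for the part that bears it (a point fixed in the world has none). Each returns a list of dicts, best first, with "confidence" (0 to 1); they miss things now and then, are a little off and sometimes report something else, mostly with a low value. They report only what shows in the picture. A call takes as long as a camera call. They do not tell look-alikes from the thing itself.
- models.regions_of(name, picture): "mask" (480x640 bool, what is visible of it) and "box" ([left, top, right, bottom] as shares, 0 to 1, of the picture: columns of its width, rows of its height, round what is visible of it).
- models.landmark_of(name, picture): "at" ([column, row] as shares, 0 to 1, of the picture: columns of its width, rows of its height: a listed point, or the origin of a listed thing).
The state is a dict: "clock": time; "joint_positions": joint angles; "dq": joint speeds; "joint_efforts": joint torques, N m; "eef_pos": TCP position; "ee_rot": TCP orientation; "ft_force": force on the tool from outside, world axes, zero at the start; "ft_torque": the same for the moment, N m; "opening": finger opening in m.
Only numpy, scipy, OpenCV 4.12 (cv2) and the standard library are available. Lean on these libraries where they do the work, as an engineer would, in place of code of your own. Each camera call takes 0.05 s, during which the arm holds its last target. There are 200 camera calls.

## Working session

There is one attempt and no reset: what is moved stays moved. The work goes in short steps, Python scripts to look and compute and a tool call to move; the robot and the scene stay as the last step left them, time stands still between calls to the robot, and variables do not carry over. Pictures are saved under pics/ and viewed, about 8 in all and at most 12, crops included, and the job is handed in when it is done.

Besides the shell and the picture viewer there is one more tool, called after "Request:" as name(argument=value, ...) on one line, values as JSON. servo_tool: Moves the arm, as the interface text tells. Its arguments: {"type":"object","properties":{"commands":{"type":"string"},"newtons":{"type":"number"}},"required":["commands"]}

```bash
mkdir -p pics; ls; cat > h.py <<'E'
import numpy as np, cv2
from plant import sense, cams, close_job, models
def ray(p,u,v):
    K=np.array([[p['fx'],0,p['cx']],[0,p['fy'],p['cy']],[0,0,1]])
    R=cv2.Rodrigues(np.array(p['rvec'],float))[0]; t=np.array(p['tvec'],float).ravel()
    return -R.T@t, R.T@np.linalg.inv(K)@np.array([u,v,1.])
def atz(p,u,v,z):
    c,d=ray(p,u,v); return c+d*(z-c[2])/d[2]
def proj(p,X):
    K=np.array([[p['fx'],0,p['cx']],[0,p['fy'],p['cy']],[0,0,1]])
    return cv2.projectPoints(np.array(X,float).reshape(-1,3),np.array(p['rvec'],float),np.array(p['tvec'],float),K,None)[0].reshape(-1,2)
def px(a): return np.array(a)*[640,480]
E
python3 - <<'E'
from h import *
s=sense(); print(s['clock'],s['eef_pos'],s['ee_rot'],s['ft_force'],s['opening'])
for n in ['scene','side']:
    p=cams.snapshot(n); cv2.imwrite(f'pics/{n}0.png',p['color'])
    print(n,'cam',ray(p,320,240)[0].round(3))
    for k,z in [('rail_mark',.03),('blank_center',.0425),('valve_tip',.12),('holder',0),('sleeve',0),('spanner',0)]:
        for d in models.landmark_of(k,p)[:3]:
            u=px(d['at']); print(k,round(d['confidence'],2),u.round(1),atz(p,*u,z).round(3))
    for k in ['blank','valve']:
        for d in models.regions_of(k,p)[:4]: print(k,'reg',round(d['confidence'],2),(np.array(d['box'])*[640,480,640,480]).round(0))
E
```

```text
pics
0.0 [ 6.49460027e-01 -2.46211006e-05  2.30208684e-01] [-6.58565930e-04  7.07092487e-01  7.07120412e-01 -7.09373683e-04] [-0.65171939  0.20675241 -0.29406304] 0.08557595882752529
scene cam [1.222 0.074 0.932]
rail_mark 0.92 [296.4 285.3] [ 0.656 -0.02   0.03 ]
blank_center 0.96 [277.2 173.4] [ 0.357 -0.096  0.042]
blank_center 0.83 [322.6 249.5] [0.572 0.027 0.042]
blank_center 0.73 [386.9 182.2] [0.367 0.162 0.042]
valve_tip 0.54 [239.4 177.7] [ 0.451 -0.161  0.12 ]
holder 0.96 [480.5 222.4] [0.437 0.38  0.   ]
holder 0.54 [503.2 268.4] [ 0.562  0.414 -0.   ]
sleeve 0.77 [504.4 266.1] [0.556 0.418 0.   ]
spanner 0.64 [150.1 217.5] [ 0.478 -0.381  0.   ]
blank reg 0.94 [311. 361. 369. 416.]
blank reg 0.92 [291. 220. 353. 277.]
blank reg 0.86 [371. 169. 402. 199.]
blank reg 0.75 [248. 150. 289. 195.]
valve reg 0.51 [230. 171. 240. 209.]
side cam [0.151 1.03  1.082]
rail_mark 0.88 [301.8 238. ] [ 0.657 -0.017  0.03 ]
blank_center 0.98 [324.8 257.1] [0.564 0.043 0.042]
blank_center 0.8 [424.4 252. ] [ 0.325 -0.068  0.042]
blank_center 0.72 [391.1 324.2] [0.337 0.197 0.042]
valve_tip 0.59 [389.4 195.9] [ 0.457 -0.17   0.12 ]
holder 0.67 [323. 383.] [0.437 0.375 0.   ]
holder 0.3 [295.3 239.5] [ 0.686 -0.034  0.   ]
sleeve 0.81 [265.8 379.2] [0.56  0.412 0.   ]
spanner 0.68 [400.1 188.7] [ 0.474 -0.367  0.   ]
spanner 0.36 [268.8 381.7] [0.551 0.416 0.   ]
blank reg 0.95 [401. 233. 452. 270.]
blank reg 0.92 [301. 234. 352. 276.]
blank reg 0.81 [377. 309. 411. 339.]
blank reg 0.8 [212. 235. 239. 265.]
valve reg 0.41 [381. 191. 393. 209.]
```

View pics/scene0.png

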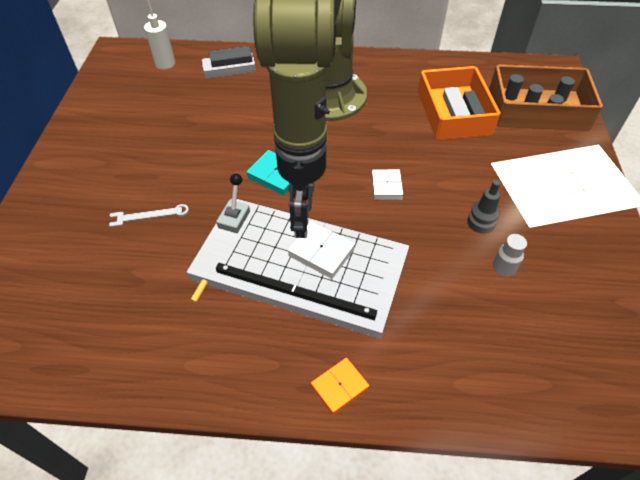

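View pics/side0.png

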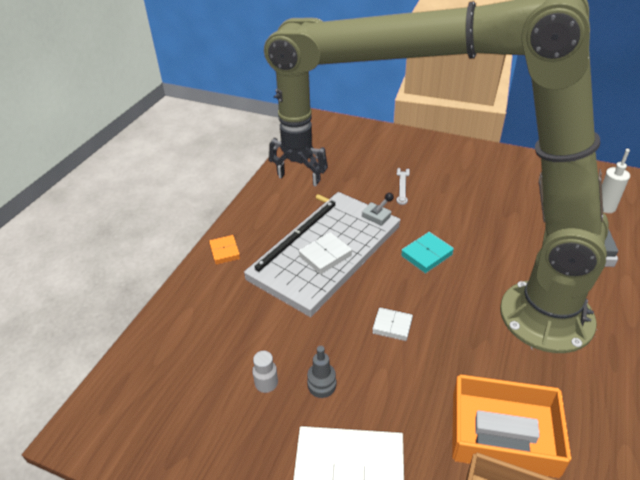

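Scene: the candidates are the white block on the plate (322,247), turquoise (272,170), a small white block (388,183) and orange (340,384). The white block on the plate is the one meant: it is on the plate, neither orange nor turquoise, and larger than the other white one. I'll confirm it in a crop and take its edges.

```bash
python3 - <<'E'
from h import *
p=cams.snapshot('scene'); c=p['color'][150:340,180:420]
cv2.imwrite('pics/crop0.png',cv2.resize(c,None,fx=3.2,fy=3.2,interpolation=cv2.INTER_CUBIC))
for n in ['scene','side']:
    if n=='side': p=cams.snapshot('side')
    im=p['color']
    g=im.max(2)
    # rail: dark
    m=(g<45).astype(np.uint8)
    box=(200,250,390,325) if n=='scene' else (250,198,340,275)
    mm=np.zeros_like(m); mm[box[1]:box[3],box[0]:box[2]]=m[box[1]:box[3],box[0]:box[2]]
    k,l,st,_=cv2.connectedComponentsWithStats(mm); i=1+st[1:,4].argmax()
    r=cv2.minAreaRect(np.argwhere(l==i)[:,::-1].astype(np.float32)); b=cv2.boxPoints(r)
    print(n,'rail',st[i],b.round(1).tolist())
    for q in b: print(atz(p,*q,.048).round(3))
    d=[d for d in models.regions_of('blank',p) if abs(d['box'][0]*640-(291 if n=='scene' else 301))<12][0]
    cs=max(cv2.findContours(d['mask'].astype(np.uint8),0,1)[0],key=len)
    print('poly',cv2.approxPolyDP(cs,4,True).reshape(-1,2).tolist())
E
```

```text
scene rail [ 217  264  159   56 1092] [[215.8000030517578, 270.8999938964844], [218.39999389648438, 262.5], [376.20001220703125, 310.79998779296875], [373.6000061035156, 319.20001220703125]]
[ 0.645 -0.185  0.048]
[ 0.624 -0.184  0.048]
[0.714 0.141 0.048]
[0.732 0.136 0.048]
poly [[311, 222], [308, 235], [296, 239], [289, 253], [332, 277], [354, 243]]
side rail [256 203  78  68 182] [[256.0, 268.0], [333.0, 203.0], [335.20001220703125, 205.60000610351562], [258.20001220703125, 270.6000061035156]]
[0.713 0.148 0.048]
[ 0.623 -0.17   0.048]
[ 0.613 -0.162  0.048]
[0.704 0.155 0.048]
poly [[330, 232], [299, 250], [319, 273], [351, 254], [351, 248]]
```

View pics/crop0.png

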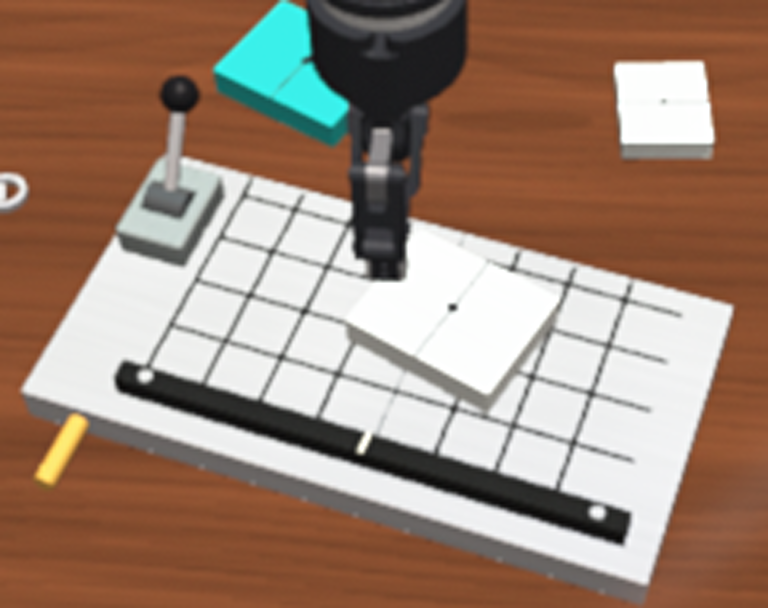

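The crop confirms it: the large white block on the plate, centre dot at scene px (321.6,246), with the dark line across it. The lever ball is at (236,179) and the rail's white line at (294,288).

```bash
python3 - <<'E'
from h import *
p=cams.snapshot('scene')
f=lambda x,y:(180+x/3.2,150+y/3.2)
for n,q,z in [('R',(560,300),.055),('F',(488,392),.055),('L',(348,320),.055),('dot',(453,307),.055),('mark near',(370,432),.048),('mark far',(362,452),.048),('ln1',(488,262),.055),('ln2',(412,330),.055),('screwL',(145,376),.048),('screwR',(597,513),.048),('plateNR',(182,158),.03),('plateNL',(733,305),.03)]:
    print(n,atz(p,*f(*q),z).round(4))
a=p
b=cams.snapshot('side')
# triangulate valve tip, mark
def tri(u,v):
    c1,d1=ray(a,*u); c2,d2=ray(b,*v); A=np.c_[d1,-d2]; s=np.linalg.lstsq(A,c2-c1,rcond=None)[0]
    P,Q=c1+s[0]*d1,c2+s[1]*d2; return ((P+Q)/2).round(4),np.linalg.norm(P-Q).round(4)
print('tip',tri((236,179),(389.4,196.9)))
w=cams.snapshot('wrist'); print(np.round(w['tool_from_camera'],3),w['fx'],w['cx'],w['cy'])
E
```

```text
R [0.5609 0.0943 0.055 ]
F [0.6365 0.0518 0.055 ]
L [ 0.5872 -0.0422  0.055 ]
dot [0.5717 0.025  0.055 ]
mark near [ 0.667  -0.0198  0.048 ]
mark far [ 0.6819 -0.0232  0.048 ]
ln1 [0.5328 0.0454 0.055 ]
ln2 [ 5.921e-01 -1.000e-04  5.500e-02]
screwL [ 0.6356 -0.1675  0.048 ]
screwR [0.7141 0.1223 0.048 ]
plateNR [ 0.4341 -0.1809  0.03  ]
plateNL [0.5378 0.2107 0.03  ]
tip (array([ 0.4552, -0.167 ,  0.1195]), np.float64(0.0011))
[[-0.001 -0.956 -0.293  0.074]
 [ 1.    -0.001  0.001 -0.001]
 [-0.001 -0.293  0.956 -0.142]
 [ 0.     0.     0.     1.   ]] 333.0546377451932 320.2652246858702 240.48357201433376
```

Request:
servo_tool(commands="0 46 -130 10 0 0 60;0 46 -130 10 0 0 60;0 46 -130 10 0 0 60;0 46 -130 10 0 0 60;0 46 -130 10 0 0 60;0 46 -130 10 0 0 60;0 46 -130 10 0 0 60;0 46 -130 10 0 0 60")

```text
clock: 2.05
eef_pos: [0.52, 0.046, 0.2215]
ee_rot: [0.0, 0.966, 0.259, 0.0]
ft_force: [-0.4, 0.4, 0.7]
opening: 0.0427
```

Request:
servo_tool(commands="0 0 0 0 0 0 45;0 0 0 0 0 0 45;0 0 0 0 0 0 45;0 0 0 0 0 0 45;0 0 0 0 0 0 45;0 0 0 0 0 0 45;0 0 0 0 0 0 45")

```text
clock: 2.75
eef_pos: [0.52, 0.046, 0.2216]
ee_rot: [-0.0, 0.992, -0.129, 0.0]
ft_force: [-0.3, -0.3, 0.5]
opening: 0.0425
```

```bash
cat >> h.py <<'E'
from scipy.spatial.transform import Rotation as Ro
def T(s):
    M=np.eye(4); M[:3,:3]=Ro.from_quat(np.roll(s['ee_rot'],-1)).as_matrix(); M[:3,3]=s['eef_pos']; return M
def wrist(name=None):
    s=sense(); p=cams.snapshot('wrist'); W=np.linalg.inv(T(s)@np.array(p['tool_from_camera']))
    p['rvec']=cv2.Rodrigues(W[:3,:3])[0]; p['tvec']=W[:3,3]
    if name: cv2.imwrite('pics/'+name,p['color'])
    return s,p
def yaw(s): x=T(s)[:3,0]; return np.degrees(np.arctan2(x[1],x[0]))
def st(s): print('t',round(s['clock'],2),'pos',np.round(s['eef_pos'],4),'yaw',yaw(s).round(2),'zax',T(s)[:3,2].round(3),'F',np.round(s['ft_force'],1),'op',round(s['opening'],4))
E
python3 - <<'E'
from h import *
s,p=wrist('w1.png'); st(s); print(s['joint_positions'])
for k,z in [('rail_mark',.03),('blank_center',.0425),('valve_tip',.12)]:
    for d in models.landmark_of(k,p)[:3]:
        u=px(d['at']); print(k,round(d['confidence'],2),u.round(1),atz(p,*u,z).round(4))
E
```

```text
t 2.75 pos [0.52   0.046  0.2216] yaw -14.83 zax [ 0.001 -0.    -1.   ] F [-0.3 -0.3  0.5] op 0.0425
[-0.10473967  0.05717651 -0.03584334  1.77994064  0.00221006  1.30395847
 -1.97067819]
blank_center 0.92 [483.7 331.3] [ 0.3503 -0.0959  0.0425]
blank_center 0.87 [261.2 371. ] [0.3637 0.1563 0.0425]
blank_center 0.57 [325.1 158.5] [0.5736 0.0259 0.0425]
valve_tip 0.62 [610.1 245.3] [ 0.4591 -0.1692  0.12  ]
```

View pics/w1.png

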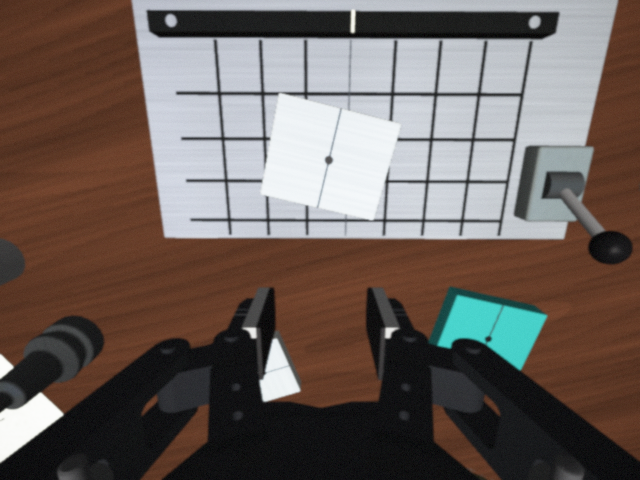

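The wrist picture shows the rail along the top (foot near row 37, white line at col 353), the blank with its dot at (329,160), and the lever ball at (610,247).

```bash
python3 - <<'E'
from h import *
s,p=wrist(); 
R=lambda a:np.array(a)
M=np.array([.667,-.020]); th=np.radians(-15); X=np.array([np.cos(th),np.sin(th)]);Y=np.array([-X[1],X[0]])
for n,q,z in [('footL',(160,37.5),.03),('footR',(548,38.5),.03),('topfarL',(148,11),.048),('topfarR',(558,13),.048),('markfar',(353,11),.048),('marknear',(353,33),.048),('pl',(345,232),.03),('pl2',(350,45),.03),('A',(280,93),.055),('B',(400,125),.055),('C',(374,220),.055),('D',(261,194),.055),('dot',(329,160),.055),('l1',(340,109),.055),('l2',(319,207),.055),('plateNL',(164,238),.03),('plateNR',(567,239),.03),('ball',(610,247),.1195)]:
    w=atz(p,*q,z); d=w[:2]-M; print(n,w.round(4),'rail',(d@X).round(4),(d@Y).round(4))
print(p['color'][15:45,330,0], p['color'][22,345:362].mean(1).astype(int))
E
```

```text
footL [0.711  0.1402 0.03  ] rail 0.001 0.1661
footR [ 0.6217 -0.1907  0.03  ] rail 0.0005 -0.1766
topfarL [0.7248 0.136  0.048 ] rail 0.0155 0.1656
topfarR [ 0.6368 -0.1881  0.048 ] rail 0.0143 -0.1702
markfar [ 0.6815 -0.0261  0.048 ] rail 0.0156 -0.0022
marknear [ 0.6661 -0.0225  0.048 ] rail -0.0002 -0.0026
pl [0.4957 0.0247 0.03  ] rail -0.177 -0.0012
pl2 [ 0.6619 -0.0205  0.03  ] rail -0.0048 -0.0018
A [0.6368 0.0491 0.055 ] rail -0.0471 0.0589
B [ 0.5849 -0.0449  0.055 ] rail -0.0729 -0.0452
C [ 0.5073 -0.0047  0.055 ] rail -0.1582 -0.0265
D [0.5586 0.0914 0.055 ] rail -0.1335 0.0796
dot [0.5721 0.0227 0.055 ] rail -0.1027 0.0167
l1 [0.6112 0.0028 0.055 ] rail -0.0598 0.0075
l2 [0.5329 0.0426 0.055 ] rail -0.1457 0.0257
plateNL [0.5382 0.2088 0.03  ] rail -0.1836 0.1877
plateNR [ 0.4285 -0.1977  0.03  ] rail -0.1844 -0.2334
ball [ 0.4571 -0.1694  0.1195] rail -0.1641 -0.1986
[ 31  29  30  29  31  26  31  28  27  33  34  25  26  27  30  26  24  22
  13  18  16  21  63 134 185 204 204 205 210 211] [ 27  30  28  41  76 157 228 244 235 173  84  36  30  31  31  29  29]
```

Request:
servo_tool(commands="0.3 -25 9 50 0 0 0.2;0.3 -25 9 100 0 0 0.2;0.3 -25 9 140 0 0 0.2;0.3 -25 9 170 0 0 0.2;0.3 -25 9 185 0 0 0.2;0.3 -25 9 185 0 0 0.2")

```text
clock: 3.6
eef_pos: [0.4914, 0.0435, 0.0341]
ee_rot: [0.001, 0.991, -0.131, -0.002]
ft_force: [-0.1, -0.1, 0.6]
opening: 0.0557
```

Request:
servo_tool(commands="0.3 5 0 0 0 0 0;0.3 10 0 0 0 0 0;0.3 14 0 0 0 0 0;0.3 18 0 0 0 0 0;0.3 22 0 0 0 0 0;0.3 26 0 0 0 0 0;0.3 30 0 0 0 0 0;0.3 34 0 0 0 0 0")

```text
clock: 4.4
eef_pos: [0.5243, 0.0344, 0.0338]
ee_rot: [0.001, 0.991, -0.131, -0.003]
ft_force: [-0.9, -0.2, 0.0]
opening: 0.0554
```

```bash
cat >> h.py <<'E'
M=np.array([.6669,-.0222]); th=np.radians(-15); X=np.array([np.cos(th),np.sin(th)]);Y=np.array([-X[1],X[0]])
def rf(w): d=np.asarray(w)[:2]-M; return np.array([d@X,d@Y]).round(4)
E
python3 - <<'E'
from h import *
s,p=wrist('w2.png'); st(s); print(rf(s['eef_pos']), 'Fr',s['ft_force'][:2]@X,s['ft_force'][:2]@Y)
E
```

```text
t 4.4 pos [0.5243 0.0344 0.0338] yaw -15.08 zax [-0.005 -0.001 -1.   ] F [-0.9 -0.2  0. ] op 0.0554
[-0.1524  0.0178] Fr -0.8046978617377597 -0.41024313894409575
```

View pics/w2.png

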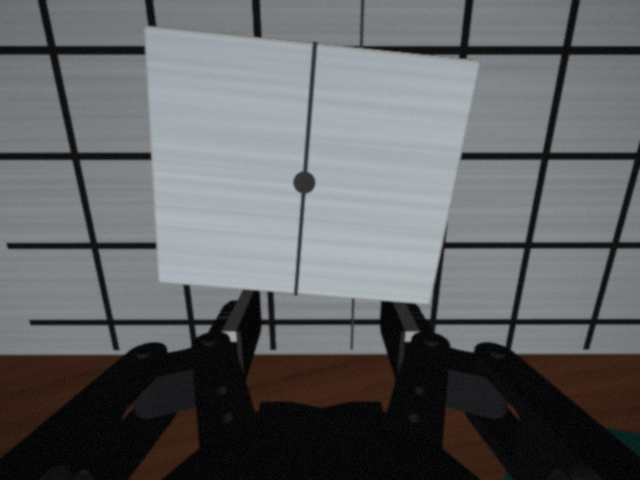

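Blank is turning square: dot at (304,182), both fingers near its near edge. I continue the push.

Request:
servo_tool(commands="0.3 5 0 0 0 0 0;0.3 10 0 0 0 0 0;0.3 15 0 0 0 0 0;0.3 20 0 0 0 0 0;0.3 25 0 0 0 0 0;0.3 29 0 0 0 0 0;0.3 32 0 0 0 0 0;0.3 35 0 0 0 0 0")

```text
clock: 5.25
eef_pos: [0.5592, 0.0251, 0.0338]
ee_rot: [0.001, 0.991, -0.131, -0.002]
ft_force: [-2.2, 0.1, 1.2]
opening: 0.0559
```

```bash
cat >> h.py <<'E'
def blank(p):
    """top face of the blank: square fit of the bright mask, plus the dot, in rail frame (mm)"""
    ds=models.regions_of('blank',p); out=[]
    for d in ds:
        m=d['mask']
        if p['color'][m].min(1).mean()<110 or m.sum()<15000: continue
        g=cv2.GaussianBlur(p['color'],(3,3),0).max(2)
        cs=max(cv2.findContours(m.astype(np.uint8),0,1)[0],key=cv2.contourArea)
        q=np.array([rf(atz(p,*c[0],.055)) for c in cs if 3<c[0][0]<636 and 3<c[0][1]<476],np.float32)*1000
        r=cv2.minAreaRect(q); out.append(('mask',m.sum(),np.round(r[0],1),np.round(r[1],1),round(r[2],2)))
    for d in models.landmark_of('blank_center',p)[:2]: out.append(('lm',round(d['confidence'],2),px(d['at']).round(1),rf(atz(p,*px(d['at']),.0425))*1000))
    return out
def line(p,a=(304,182),z=.055,half=14,r0=None,r1=None,dark=True):
    pass
E
python3 - <<'E'
from h import *
s,p=wrist('w3.png'); st(s); print(rf(s['eef_pos']), 'Fr',s['ft_force'][:2]@X,s['ft_force'][:2]@Y)
print(*blank(p),sep='\n')
E
```

```text
t 5.25 pos [0.5592 0.0251 0.0338] yaw -15.1 zax [-0.004 -0.001 -1.   ] F [-2.2  0.1  1.2] op 0.0559
[-0.1163  0.0178] Fr -2.1315828043700202 -0.4720588010768964
('mask', np.int64(74863), array([-60.3,  25.5]), array([108.9,  89.3]), 89.79)
('lm', 0.82, array([295.4, 187.7]), array([-60.4,  26.4]))
```

View pics/w3.png

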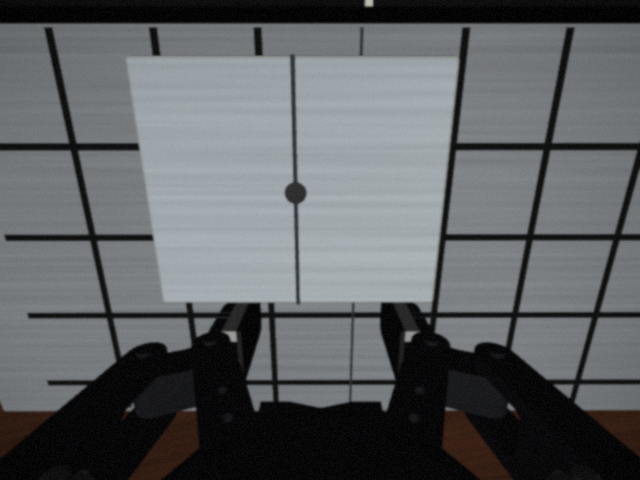

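The blank is now square to the rail, about 15 mm short of it and 25 mm left of the mark. I'll slide up to touch gently.

Request:
servo_tool(commands="0.3 3 0 0 0 0 0;0.3 6 0 0 0 0 0;0.3 9 0 0 0 0 0;0.3 11 0 0 0 0 0;0.3 13 0 0 0 0 0;0.3 13.5 0 0 0 0 0")

```text
clock: 6.0
eef_pos: [0.5729, 0.0213, 0.0339]
ee_rot: [0.001, 0.991, -0.131, -0.001]
ft_force: [-2.5, 0.7, 1.0]
opening: 0.0558
```

Request:
servo_tool(commands="0.3 0.5 0 0 0 0 0;0.3 1 0 0 0 0 0")

```text
clock: 6.2
eef_pos: [0.5739, 0.0211, 0.0339]
ee_rot: [0.001, 0.991, -0.131, -0.001]
ft_force: [-2.0, -0.4, 0.9]
opening: 0.0559
```

Request:
servo_tool(commands="0.3 0.4 0 0 0 0 0;0.3 0.4 0 0 0 0 0")

```text
clock: 6.4
eef_pos: [0.5741, 0.021, 0.0339]
ee_rot: [0.001, 0.991, -0.131, -0.001]
ft_force: [-2.7, -0.0, 1.6]
opening: 0.0554
```

Request:
servo_tool(commands="0.3 0.5 0 0 0 0 0;0.3 0.5 0 0 0 0 0")

```text
clock: 6.6
eef_pos: [0.5742, 0.021, 0.0339]
ee_rot: [0.001, 0.991, -0.131, -0.002]
ft_force: [-4.0, 0.9, 2.8]
opening: 0.0557
```

Request:
servo_tool(commands="0.3 0.5 0 0 0 0 0;0.3 0.5 0 0 0 0 0")

```text
clock: 6.8
eef_pos: [0.5742, 0.021, 0.0338]
ee_rot: [0.001, 0.991, -0.131, -0.002]
ft_force: [-4.3, 0.9, 2.9]
opening: 0.0558
```

Request:
servo_tool(commands="0.3 0.5 0 0 0 0 0;0.3 0.5 0 0 0 0 0")

```text
clock: 7.0
eef_pos: [0.5742, 0.021, 0.0337]
ee_rot: [0.001, 0.991, -0.131, -0.003]
ft_force: [-5.6, 0.6, 3.7]
opening: 0.0558
```

```bash
python3 - <<'E'
from h import *
s,p=wrist('w4.png'); st(s); print(rf(s['eef_pos']), 'Fr',s['ft_force'][:2]@X,s['ft_force'][:2]@Y)
print(*blank(p),sep='\n')
E
```

```text
t 7.0 pos [0.5742 0.021  0.0337] yaw -15.09 zax [-0.006 -0.001 -1.   ] F [-5.6  0.6  3.7] op 0.0558
[-0.1007  0.0178] Fr -5.548843619542182 -0.8715021283480145
('mask', np.int64(74852), array([-44.8,  25.5]), array([108.6,  89.6]), 89.74)
('lm', 0.95, array([293.9, 190.9]), array([-46.,  27.]))
```

Request:
servo_tool(commands="0.3 -12 0 0 0 0 0;0.3 -15 0 -40 0 0 0;-1 -15 0 -55 0 0 0;-1 20 -45 -55 0 0 0;-1 56 -89 -55 0 0 0;-1 56 -92 -55 0 0 0;-1 56 -92 -30 0 0 0;-1 56 -92 -3 0 0 0")

```text
clock: 7.95
eef_pos: [0.6547, 0.0963, 0.0368]
ee_rot: [-0.0, 0.991, -0.131, -0.0]
ft_force: [-0.0, -0.1, -0.5]
opening: 0.0003
```

```bash
python3 - <<'E'
from h import *
s,p=wrist('w5.png'); st(s); print(rf(s['eef_pos']))
print(*blank(p),sep='\n')
E
```

```text
t 7.95 pos [0.6547 0.0963 0.0368] yaw -15.03 zax [-0.001  0.    -1.   ] F [-0.  -0.1 -0.5] op 0.0003
[-0.0424  0.1113]
('mask', np.int64(41429), array([-42.9,  28.7]), array([113.4,  90.3]), 90.0)
('lm', 0.72, array([501. , 314.4]), array([-45.1,  27.2]))
```

View pics/w5.png

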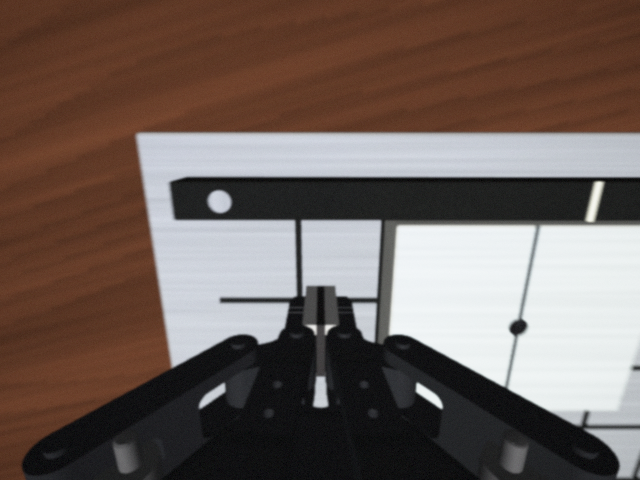

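Blank line (538,226)→(515,328), rail line near end (590,220). The shut fingers are at (320,300), left of the blank's left end. I tap it to the right.

Request:
servo_tool(commands="-1 -2 5 0 0 0 0;-1 -2 9 0 0 0 0;-1 -2 13 0 0 0 0;-1 -2 17 0 0 0 0;-1 -2 21 0 0 0 0;-1 -2 25 0 0 0 0;-1 -2 29 0 0 0 0;-1 -2 33 0 0 0 0")

```text
clock: 8.9
eef_pos: [0.6405, 0.0633, 0.0346]
ee_rot: [0.001, 0.991, -0.131, -0.004]
ft_force: [0.5, 1.3, 2.4]
opening: -0.0001
```

```bash
cat >> h.py <<'E'
def rows(p,xs,y0,y1,z,dark):
    """find a thin line: at rail-frame x (mm) list, scan y in [y0,y1] mm at height z; return y of the line (mm)"""
    g=cv2.cvtColor(p['color'],cv2.COLOR_BGR2GRAY).astype(np.float32); ys=np.arange(y0,y1,.1); o=[]
    for x in xs:
        P=[np.r_[M+X*x/1000+Y*y/1000,z] for y in ys]; uv=proj(p,P).astype(np.float32)
        v=cv2.remap(g,uv[:,0].reshape(1,-1),uv[:,1].reshape(1,-1),cv2.INTER_LINEAR)[0]
        w=np.median(v)-v if dark else v-np.median(v); w[w<.5*w.max()]=0
        o.append(round(float((w*ys).sum()/w.sum()),2))
    return o
E
python3 - <<'E'
from h import *
s,p=wrist('w6.png'); st(s); print(rf(s['eef_pos']), 'Fr',s['ft_force'][:2]@X,s['ft_force'][:2]@Y)
b=blank(p); print(*b,sep='\n')
y=[v[3][1] for v in b if v[0]=='lm'][0]
print('rail',rows(p,[3,6,9,12],-12,12,.048,False),'blank',rows(p,[-10,-20,-30,-65,-75],y-9,y+9,.055,True))
E
```

```text
t 8.9 pos [0.6405 0.0633 0.0346] yaw -15.09 zax [-0.009 -0.001 -1.   ] F [0.5 1.3 2.4] op -0.0001
[-0.0476  0.0758] Fr 0.16828491180713168 1.4069286350297963
('mask', np.int64(43891), array([-43.5,   7.7]), array([111.1,  90.3]), 89.82)
('lm', 0.76, array([471.2, 309.9]), array([-46.9,   6.7]))
rail [0.58, 0.55, 0.54, 0.51] blank [6.45, 6.41, 6.39, 8.42, 13.25]
```

Rail line at y=0.5 and blank line at y=6.4 mm, straight and square. I push about 10 mm more, so it overshoots and leaves a right-end tap to do.

Request:
servo_tool(commands="-1 1 2 -1 0 0 0;-1 1 4 -1 0 0 0;-1 1 6 -1 0 0 0;-1 1 8 -1 0 0 0;-1 1 9.5 -1 0 0 0;-1 1 10 -1 0 0 0")

```text
clock: 9.65
eef_pos: [0.6383, 0.0521, 0.0352]
ee_rot: [0.002, 0.991, -0.132, -0.005]
ft_force: [0.1, 2.0, -0.6]
opening: 0.0002
```

```bash
python3 - <<'E'
from h import *
s,p=wrist('w7.png'); st(s); print(rf(s['eef_pos']))
b=blank(p); print(*b,sep='\n')
y=-4
print('rail',rows(p,[3,6,9,12],-12,12,.048,False),'blank',rows(p,[-5,-10,-15,-20,-30],y-9,y+9,.055,True))
E
```

```text
t 9.65 pos [0.6383 0.0521 0.0352] yaw -15.17 zax [-0.01  -0.003 -1.   ] F [ 0.1  2.  -0.6] op 0.0002
[-0.0468  0.0644]
('mask', np.int64(43546), array([-43. ,  -3.5]), array([111.6,  90.4]), 89.72)
('lm', 0.65, array([469.4, 308.8]), array([-46. ,  -4.1]))
rail [0.69, 0.62, 0.61, 0.6] blank [-5.15, -5.15, -5.14, -5.14, -5.1]
```

Request:
servo_tool(commands="-1 0 -12 0 0 0.5 0;-1 0 -14 -50 0 0.5 0;-1 0 36 -55 0 0.5 0;-1 0 86 -55 0 0.5 0;-1 0 136 -55 0 0.5 0;-1 1 153 -50 0 0.5 0;-1 1 153 -25 0 0.5 0;-1 1 153 -1 0 0.5 0")

```text
clock: 10.6
eef_pos: [0.6003, -0.0969, 0.0376]
ee_rot: [0.003, 0.991, -0.133, 0.001]
ft_force: [-0.1, 1.8, -0.3]
opening: -0.0001
```

```bash
python3 - <<'E'
from h import *
s,p=wrist('w8.png'); st(s); print(rf(s['eef_pos']))
y=-5
print('rail',rows(p,[3,6,9,12],-12,12,.048,False),'blank',rows(p,[-5,-10,-15,-20,-30,-60,-70],y-9,y+9,.055,True))
E
```

```text
t 10.6 pos [ 0.6003 -0.0969  0.0376] yaw -15.27 zax [ 0.001 -0.006 -1.   ] F [-0.1  1.8 -0.3] op -0.0001
[-0.045  -0.0894]
rail [-0.14, -0.14, -0.15, -0.1] blank [-6.59, -6.55, -6.55, -6.6, -6.51, -6.51, -6.5]
```

Request:
servo_tool(commands="-1 0 -4 1 0.3 0 -0.2;-1 0 -8 1 0.3 0 -0.2;-1 0 -11 1 0.3 0 -0.2;-1 0 -14 1 0.3 0 -0.2;-1 0 -16 1 0.3 0 -0.2;-1 0 -17 1 0.3 0 -0.2")

```text
clock: 11.25
eef_pos: [0.6019, -0.0799, 0.0323]
ee_rot: [0.001, 0.991, -0.13, -0.002]
ft_force: [-0.9, -2.5, 1.6]
opening: -0.0
```

```bash
cat > m.py <<'E'
from h import *
import sys
s,p=wrist(sys.argv[1]); st(s); print(rf(s['eef_pos']), 'Fr',s['ft_force'][:2]@X,s['ft_force'][:2]@Y)
y=float(sys.argv[2])
print('rail',rows(p,[3,6,9,12],-8,8,.048,False),'blank',rows(p,[-5,-10,-15,-20,-30,-60,-70],y-7,y+7,.055,True))
E
python3 m.py w9.png -3
```

```text
t 11.25 pos [ 0.6019 -0.0799  0.0323] yaw -14.99 zax [-0.004 -0.001 -1.   ] F [-0.9 -2.5  1.6] op -0.0
[-0.0479 -0.0726] Fr -0.23948809640690466 -2.647051832531697
rail [0.45, 0.46, 0.45, 0.41] blank [-5.5, -5.51, -5.49, -5.5, -5.49, -5.45, -7.28]
```

Request:
servo_tool(commands="-1 2 -1 -3 0 0.2 0;-1 2 -2 -3 0 0.2 0;-1 2 -3 -3 0 0.2 0;-1 2 -4 -3 0 0.2 0;-1 2 -4.5 -3 0 0.2 0")

```text
clock: 11.8
eef_pos: [0.6051, -0.076, 0.0353]
ee_rot: [0.001, 0.991, -0.131, -0.0]
ft_force: [-1.0, -2.4, 1.2]
opening: 0.0002
```

```bash
python3 m.py w10.png -1
```

```text
t 11.8 pos [ 0.6051 -0.076   0.0353] yaw -15.01 zax [-0.    -0.002 -1.   ] F [-1.  -2.4  1.2] op 0.0002
[-0.0457 -0.0679] Fr -0.30116238379541665 -2.613164723131657
rail [0.48, 0.49, 0.5, 0.49] blank [-0.91, -0.91, -0.9, -0.94, -0.89, -0.85, -4.75]
```

Request:
servo_tool(commands="-1 0 -0.7 0 0 0 0;-1 0 -1.4 0 0 0 0;-1 0 -1.4 0 0 0 0")

```text
clock: 12.15
eef_pos: [0.6056, -0.0743, 0.0352]
ee_rot: [0.001, 0.991, -0.13, -0.0]
ft_force: [-0.2, -1.6, 0.7]
opening: 0.0001
```

```bash
python3 m.py w11.png 0.5
```

```text
t 12.15 pos [ 0.6056 -0.0743  0.0352] yaw -14.98 zax [-0.    -0.002 -1.   ] F [-0.2 -1.6  0.7] op 0.0001
[-0.0457 -0.0662] Fr 0.19978832418837403 -1.5866190606605224
rail [0.51, 0.51, 0.5, 0.49] blank [0.89, 0.89, 0.89, 0.9, 0.91, 0.99, -2.28]
```

Request:
servo_tool(commands="-1 0 12 0 0 0 0;-1 0 14 -40 0 0 0;0.3 -20 0 -55 0 0 0;0.3 -55 -30 -55 0 0 0;0.3 -77 -66 -55 0 0 0;0.3 -77 -66 -40 0 0 0;0.3 -77 -66 -20 0 0 0;0.3 -77 -66 0 0 0 0")

```text
clock: 13.0
eef_pos: [0.5484, 0.0094, 0.0346]
ee_rot: [0.001, 0.992, -0.13, 0.0]
ft_force: [0.7, -0.0, 0.4]
opening: 0.0555
```

```bash
python3 m.py w12.png 0.5; python3 - <<'E'
from h import *
s,p=wrist('w13.png'); print(*blank(p))
E
```

```text
t 13.0 pos [0.5484 0.0094 0.0346] yaw -14.95 zax [ 0.001 -0.001 -1.   ] F [ 0.7 -0.   0.4] op 0.0555
[-1.226e-01 -1.000e-04] Fr 0.70640998316267 0.18028345519865202
rail [nan, nan, nan, nan] blank [nan, 1.07, 1.1, 1.1, 1.15, 1.21, 1.25]
('mask', np.int64(80882), array([-50.7,   1.2]), array([109. ,  78.2]), 90.0) ('lm', 0.66, array([307.8, 126. ]), array([-46.1,   2.3])) ('lm', 0.2, array([307.6, 123. ]), array([-45.1,   2.3]))h.py:46: RuntimeWarning: invalid value encountered in scalar divide
  o.append(round(float((w*ys).sum()/w.sum()),2))
```

View pics/w13.png

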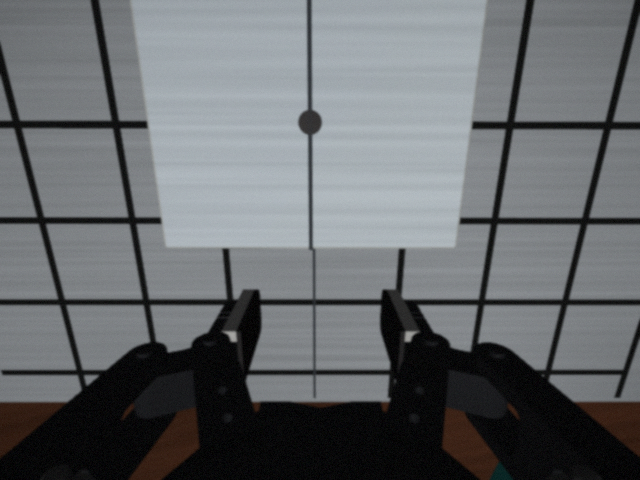

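Request:
servo_tool(commands="0.3 15 0 -45 0 0 0;0.3 30 0 -80 0 0 0;0.3 30 0 -80 0 0 0")

```text
clock: 13.5
eef_pos: [0.5836, 0.0004, 0.1224]
ee_rot: [-0.0, 0.991, -0.131, 0.006]
ft_force: [-0.1, -0.8, 0.7]
opening: 0.0558
```

```bash
cat >> m.py <<'E'
print('plate',rows(p,[-110,-120,-130,-140],-6,6,.03,True))
E
python3 m.py w14.png 0.5;python3 m.py w15.png 0.5
```

```text
t 13.5 pos [5.836e-01 4.000e-04 1.224e-01] yaw -15.09 zax [ 0.013 -0.001 -1.   ] F [-0.1 -0.8  0.7] op 0.0558
[-0.0864  0.0003] Fr 0.10651940990786847 -0.7901103916548762
rail [0.54, 0.54, 0.53, 0.5] blank [1.15, 1.12, 1.19, 1.21, 1.26, 1.35, 1.35]
plate [0.78, 0.8, 0.84, 0.89]
t 13.55 pos [0.5809 0.0008 0.1195] yaw -15.07 zax [ 0.007 -0.001 -1.   ] F [0.2 0.5 0.1] op 0.0555
[-0.089  -0.0001] Fr 0.08947094566762959 0.537556805684031
rail [0.48, 0.48, 0.46, 0.49] blank [1.2, 1.21, 1.2, 1.25, 1.3, 1.31, 1.34]
plate [0.74, 0.74, 0.79, 0.79]
```

Lines: rail at 0.5, blank at 1.2 mm, so still 0.7 mm too far left. One more fine tap on the left end.

Request:
servo_tool(commands="-1 20 -45 0 0 0 0;-1 44 -86 0 0 -0.4 0;-1 44 -86 10 0 -0.4 0;-1 44 -86 30 0 -0.4 0;-1 44 -86 60 0 -0.4 0;-1 44 -86 83 0 -0.4 0;-1 44 -82 83 0 -0.4 0;-1 44 -78 83 0 -0.4 0")

```text
clock: 14.4
eef_pos: [0.6402, 0.0645, 0.033]
ee_rot: [0.0, 0.991, -0.131, -0.003]
ft_force: [0.2, -0.6, 0.1]
opening: -0.0002
```

```bash
python3 m.py w16.png 0.5
```

```text
t 14.4 pos [0.6402 0.0645 0.033 ] yaw -15.03 zax [-0.007  0.    -1.   ] F [ 0.2 -0.6  0.1] op -0.0002
[-0.0483  0.0768] Fr 0.3650205267619077 -0.5205288979201586
rail [0.5, 0.49, 0.49, 0.48] blank [1.45, 1.48, 1.46, 1.46, 1.51, 1.61, 2.4]
plate [-0.04, 2.59, 2.0, -1.42]
```

Request:
servo_tool(commands="-1 1.5 2 -2 0 0.2 0;-1 1.5 4 -2 0 0.2 0;-1 1.5 5 -2 0 0.2 0;-1 1.5 6 -2 0 0.2 0;-1 1.5 6.4 -2 0 0.2 0")

```text
clock: 14.95
eef_pos: [0.6403, 0.0574, 0.0357]
ee_rot: [0.0, 0.991, -0.131, -0.001]
ft_force: [1.0, 1.9, 1.0]
opening: 0.0
```

```bash
python3 m.py w17.png 0.5
```

```text
t 14.95 pos [0.6403 0.0574 0.0357] yaw -15.07 zax [-0.002 -0.    -1.   ] F [1.  1.9 1. ] op 0.0
[-0.0463  0.07  ] Fr 0.43649630278495594 2.0795058920769236
rail [0.69, 0.65, 0.65, 0.66] blank [0.39, 0.4, 0.41, 0.41, 0.44, 0.51, 4.25]
plate [-3.07, 4.24, 4.23, 3.66]
```

Request:
servo_tool(commands="-1 0 -12 0 0 0 0;-1 0 -14 -40 0 0 0;-1 -10 20 -85 0 0 0;-1 -43 66 -85 0 0 0;-1 -43 70 -85 0 0 0;-1 -43 70 -85 0 0 0")

```text
clock: 15.6
eef_pos: [0.5796, -0.0018, 0.1212]
ee_rot: [0.001, 0.991, -0.133, -0.001]
ft_force: [0.2, 0.6, 0.2]
opening: -0.0
```

```bash
python3 m.py w18.png 0.2;python3 m.py w19.png 0.2
```

```text
t 15.6 pos [ 0.5796 -0.0018  0.1212] yaw -15.3 zax [-0.003 -0.002 -1.   ] F [0.2 0.6 0.2] op -0.0
[-0.0896 -0.0028] Fr 0.07490142347909587 0.6753811181705839
rail [0.75, 0.74, 0.75, 0.76] blank [0.08, 0.0, 0.01, 0.1, 0.06, 0.14, 0.15]
plate [0.99, 1.04, -3.84, -3.74]
t 15.65 pos [5.806e-01 4.000e-04 1.210e-01] yaw -15.17 zax [-0.002 -0.001 -1.   ] F [ 0.3 -0.8 -0.2] op -0.0002
[-0.0892 -0.0005] Fr 0.5045389966305466 -0.7241994384567263
rail [0.49, 0.55, 0.51, 0.6] blank [-0.15, -0.15, -0.1, -0.29, -0.17, -0.11, -0.15]
plate [0.64, 0.66, -1.6, -1.5]
```

Now 0.68 mm right of the mark, so a last fine tap on the right end.

Request:
servo_tool(commands="-1 20 45 0 0 0 0;-1 43 80 0 0 0 0;-1 43 80 20 0 0 0;-1 43 80 60 0 0 0;-1 43 80 85 0 0 0;-1 43 76 85 0 0 0;-1 43 72 85 0 0 0;-1 43 70.5 85 0 0 0")

```text
clock: 16.5
eef_pos: [0.6049, -0.0755, 0.0355]
ee_rot: [-0.0, 0.992, -0.13, -0.001]
ft_force: [-0.4, 0.2, -0.3]
opening: -0.0004
```

```bash
python3 m.py w20.png 0.2
```

```text
t 16.5 pos [ 0.6049 -0.0755  0.0355] yaw -14.91 zax [-0.002  0.001 -1.   ] F [-0.4  0.2 -0.3] op -0.0004
[-0.0461 -0.0675] Fr -0.4083779478055875 0.10204902206008214
rail [0.51, 0.51, 0.5, 0.51] blank [-0.5, -0.45, -0.46, -0.45, -0.48, -0.4, -3.6]
plate [4.27, -4.5, -4.48, -3.76]
```

Measured −0.95 from here. I want about −0.27 from this viewpoint, so nudge 0.6 mm.

Request:
servo_tool(commands="-1 0 -0.3 0 0 0 0;-1 0 -0.5 0 0 0 0")

```text
clock: 16.75
eef_pos: [0.6052, -0.0752, 0.036]
ee_rot: [-0.0, 0.992, -0.13, -0.001]
ft_force: [-0.8, 0.9, -0.3]
opening: 0.0002
```

```bash
python3 m.py w21.png 0.2
```

```text
t 16.75 pos [ 0.6052 -0.0752  0.036 ] yaw -14.92 zax [-0.001  0.    -1.   ] F [-0.8  0.9 -0.3] op 0.0002
[-0.0459 -0.0672] Fr -1.0503750621981225 0.6848501840412402
rail [0.48, 0.45, 0.49, 0.49] blank [-0.1, -0.09, -0.09, -0.09, -0.05, 0.01, -3.56]
plate [3.13, -4.12, -4.05, -2.89]
```

Request:
servo_tool(commands="-1 0 -0.3 0 0 0 0;-1 0 -0.4 0 0 0 0")

```text
clock: 17.0
eef_pos: [0.6052, -0.0751, 0.0362]
ee_rot: [-0.0, 0.992, -0.13, -0.001]
ft_force: [-0.6, -0.5, -0.1]
opening: -0.0001
```

```bash
python3 m.py w22.png 0.2
```

```text
t 17.0 pos [ 0.6052 -0.0751  0.0362] yaw -14.94 zax [-0.001  0.    -1.   ] F [-0.6 -0.5 -0.1] op -0.0001
[-0.0459 -0.0671] Fr -0.41569539254449944 -0.6491399579553907
rail [0.51, 0.51, 0.5, 0.49] blank [-0.05, -0.04, -0.05, -0.04, -0.0, -0.0, -3.49]
plate [2.96, -3.9, -3.97, -3.0]
```

Request:
servo_tool(commands="-1 0 12 0 0 0 0;-1 0 14 -40 0 0 0;0.3 -10 -10 -85 0 0 0;0.3 -43 -60 -85 0 0 0;0.3 -43 -67 -85 0 0 0;0.3 -43 -67 -85 0 0 0")

```text
clock: 17.65
eef_pos: [0.5808, 0.0044, 0.122]
ee_rot: [-0.001, 0.992, -0.127, -0.0]
ft_force: [-0.4, -0.5, -0.9]
opening: 0.0552
```

```bash
python3 m.py w23.png 0.2; python3 - <<'E'
from h import *
s,p=wrist(); print(*blank(p))
E
```

```text
t 17.65 pos [0.5808 0.0044 0.122 ] yaw -14.63 zax [-0.     0.002 -1.   ] F [-0.4 -0.5 -0.9] op 0.0552
[-0.09    0.0034] Fr -0.2547297160096646 -0.6154712149742122
rail [0.26, 0.24, 0.24, 0.25] blank [-0.01, -0.0, 0.0, 0.01, 0.04, 0.06, 0.14]
plate [0.5, 0.61, 0.54, 0.6]
('mask', np.int64(25277), array([-44.7,   0. ]), array([109.9,  90.3]), 89.82) ('lm', 0.95, array([497.4, 454. ]), array([-274.3, -153.8])) ('lm', 0.79, array([315.3, 190.2]), array([-47.3,   2.8]))
```

Lines within 0.25 mm. Now the square push from the near side.

Request:
servo_tool(commands="0.3 -28 3 0 0 0 0.3;0.3 -28 3 30 0 0 0.3;0.3 -28 3 65 0 0 0.3;0.3 -28 3 86 0 0 0.3;0.3 -28 3 86 0 0 0.3")

```text
clock: 18.35
eef_pos: [0.5501, 0.0006, 0.0315]
ee_rot: [0.001, 0.991, -0.135, -0.004]
ft_force: [-0.8, -0.3, -0.6]
opening: 0.0554
```

```bash
python3 -c "
from h import *
s=sense(); st(s); print(rf(s['eef_pos']))"
```

```text
t 18.35 pos [0.5501 0.0006 0.0315] yaw -15.55 zax [-0.009 -0.002 -1.   ] F [-0.8 -0.3 -0.6] op 0.0554
[-0.1187 -0.0082]
```

Request:
servo_tool(commands="0.3 0 -4 -4 0 0.4 -0.5;0.3 0 -8 -4 0 0.4 -0.5;0.3 0 -8 -4 0 0.4 -0.5;0.3 0 -8 -4 0 0.4 -0.5")

```text
clock: 18.75
eef_pos: [0.5533, 0.0086, 0.0367]
ee_rot: [0.002, 0.991, -0.131, 0.0]
ft_force: [-0.0, -0.4, -0.2]
opening: 0.0552
```

```bash
python3 -c "
from h import *
s=sense(); st(s); print(rf(s['eef_pos']))"
```

```text
t 18.75 pos [0.5533 0.0086 0.0367] yaw -15.02 zax [ 0.    -0.003 -1.   ] F [-0.  -0.4 -0.2] op 0.0552
[-0.1177  0.0004]
```

Request:
servo_tool(commands="0.3 4 0 0 0 0 0;0.3 8 0 0 0 0 0;0.3 11 0 0 0 0 0;0.3 13 0 0 0 0 0;0.3 14.5 0 0 0 0 0;0.3 15.5 0 0 0 0 0;0.3 16 0 0 0 0 0;0.3 16.5 0 0 0 0 0")

```text
clock: 19.55
eef_pos: [0.5691, 0.0044, 0.0366]
ee_rot: [0.002, 0.991, -0.131, 0.0]
ft_force: [0.1, 0.8, 0.4]
opening: 0.0553
```

Request:
servo_tool(commands="0.3 0.5 0 0 0 0 0;0.3 1 0 0 0 0 0")

```text
clock: 19.75
eef_pos: [0.5696, 0.0042, 0.0365]
ee_rot: [0.002, 0.991, -0.131, -0.0]
ft_force: [-2.3, 0.1, 0.5]
opening: 0.0555
```

```bash
python3 -c "
from h import *
s=sense(); st(s); print(rf(s['eef_pos']),s['ft_torque'])"; python3 m.py w24.png 0
```

```text
t 19.75 pos [0.5696 0.0042 0.0365] yaw -15.02 zax [-0.001 -0.003 -1.   ] F [-2.3  0.1  0.5] op 0.0555
[-0.1008  0.0004] [ 0.06981039  0.44348186 -0.10696223]
t 19.75 pos [0.5696 0.0042 0.0365] yaw -15.02 zax [-0.001 -0.003 -1.   ] F [-2.3  0.1  0.5] op 0.0555
[-0.1008  0.0004] Fr -2.258798337934248 -0.49838649573256527
rail [0.5, 0.5, 0.55, 0.55] blank [0.25, 0.25, 0.25, 0.26, 0.25, 0.31, 0.35]
plate [0.76, 0.79, 0.8, 0.83]
```

Request:
servo_tool(commands="0.3 0.5 0 0 0 0 0;0.3 1 0 0 0 0 0")

```text
clock: 20.0
eef_pos: [0.5697, 0.0042, 0.0363]
ee_rot: [0.002, 0.991, -0.131, -0.001]
ft_force: [-4.5, 0.7, 2.3]
opening: 0.0554
```

Request:
servo_tool(commands="0.3 0.5 0 0 0 0 0;0.3 1 0 0 0 0 0")

```text
clock: 20.2
eef_pos: [0.5697, 0.0042, 0.0361]
ee_rot: [0.002, 0.991, -0.131, -0.002]
ft_force: [-4.9, 1.8, 3.6]
opening: 0.0558
```

Request:
servo_tool(commands="0.3 0.5 0 0 0 0 0;0.3 1 0 0 0 0 0")

```text
clock: 20.4
eef_pos: [0.5698, 0.0042, 0.0359]
ee_rot: [0.002, 0.991, -0.131, -0.004]
ft_force: [-6.0, 1.2, 3.2]
opening: 0.0554
```

Request:
servo_tool(commands="0.3 1 0 0 0 0 0;0.3 2 0 0 0 0 0;0.3 2 0 0 0 0 0")

```text
clock: 20.7
eef_pos: [0.5699, 0.0041, 0.0354]
ee_rot: [0.002, 0.991, -0.131, -0.006]
ft_force: [-7.7, 1.7, 4.5]
opening: 0.0556
```

Request:
servo_tool(commands="0.3 1.5 0 0 0 0 0;0.3 2.5 0 0 0 0 0;0.3 2.5 0 0 0 0 0")

```text
clock: 21.0
eef_pos: [0.5699, 0.004, 0.0349]
ee_rot: [0.002, 0.991, -0.131, -0.008]
ft_force: [-9.0, 2.1, 5.2]
opening: 0.0555
```

Request:
servo_tool(commands="0.3 1.5 0 -0.5 0 0.2 0;0.3 2.5 0 -1 0 0.5 0;0.3 2.5 0 -1 0 0.5 0")

```text
clock: 21.3
eef_pos: [0.5699, 0.004, 0.0349]
ee_rot: [0.002, 0.991, -0.13, -0.007]
ft_force: [-7.6, 2.8, 1.5]
opening: 0.0552
```

Request:
servo_tool(commands="0.3 2 0 -0.5 0 0.5 0;0.3 3 0 -1 0 0.7 0;0.3 3 0 -1 0 0.7 0")

```text
clock: 21.6
eef_pos: [0.57, 0.004, 0.0347]
ee_rot: [0.003, 0.991, -0.13, -0.003]
ft_force: [-8.2, 2.0, 2.8]
opening: 0.0553
```

Request:
servo_tool(commands="0.3 3 0 -0.5 0 0.5 0;0.3 4 0 -1 0 0.5 0;0.3 5 0 -1 0 0.5 0;0.3 5 0 -1 0 0.5 0")

```text
clock: 22.0
eef_pos: [0.5702, 0.0038, 0.0343]
ee_rot: [0.004, 0.991, -0.13, -0.004]
ft_force: [-12.8, 3.2, 5.6]
opening: 0.0559
```

```bash
python3 -c "
from h import *
s=sense(); st(s); print(rf(s['eef_pos']),s['ft_torque'],s['ft_force'][:2]@X,s['ft_force'][:2]@Y)"
```

```text
t 22.0 pos [0.5702 0.0038 0.0343] yaw -14.97 zax [-0.009 -0.007 -1.   ] F [-12.8   3.2   5.6] op 0.0559
[-1.001e-01  1.000e-04] [ 0.52731661  2.63260881 -0.25850242] -13.195346188340151 -0.22037442925093337
```

Request:
servo_tool(commands="0.3 5 0 -0.5 0 0.5 0;0.3 6 0 -1 0 0.5 0;0.3 6.5 0 -1 0 0.5 0")

```text
clock: 22.3
eef_pos: [0.5703, 0.0036, 0.0335]
ee_rot: [0.005, 0.991, -0.13, -0.007]
ft_force: [-17.0, 3.2, 7.9]
opening: 0.0555
```

Request:
servo_tool(commands="0.3 6.5 0 -1 0 0.5 0;0.3 6.5 0 -1 0 0.5 0")

```text
clock: 22.5
eef_pos: [0.5702, 0.0036, 0.0328]
ee_rot: [0.005, 0.991, -0.13, -0.009]
ft_force: [-17.1, 4.3, 9.7]
opening: 0.055
```

Request:
servo_tool(commands="0.3 6.5 0 -1.5 0 0.5 0;0.3 6.5 0 -1.5 0 0.5 0;0.3 6.5 0 -1.5 0 0.5 0")

```text
clock: 22.8
eef_pos: [0.5701, 0.0036, 0.0328]
ee_rot: [0.006, 0.991, -0.13, -0.012]
ft_force: [-17.1, 4.1, 9.7]
opening: 0.0554
```

Request:
servo_tool(commands="0.3 6.5 0 -1.5 0 0.5 0;0.3 6.5 0 -1.5 0 0.5 0;0.3 6.5 0 -1.5 0 0.5 0;0.3 6.5 0 -1.5 0 0.5 0;0.3 6.5 0 -1.5 0 0.5 0")

```text
clock: 23.3
eef_pos: [0.57, 0.0036, 0.0328]
ee_rot: [0.007, 0.991, -0.13, -0.015]
ft_force: [-17.6, 3.7, 10.1]
opening: 0.0552
```

```bash
python3 m.py w25.png 0
```

```text
t 23.3 pos [0.57   0.0036 0.0328] yaw -14.91 zax [-0.031 -0.01  -0.999] F [-17.6   3.7  10.1] op 0.0552
[-0.1002 -0.0002] Fr -17.9083991289373 -1.017110316494817
rail [0.54, 0.51, 0.5, 0.49] blank [0.25, 0.26, 0.26, 0.25, 0.3, 0.35, 0.36]
plate [0.79, 0.8, 0.85, 0.84]
```

Pressed at 17.5–18 N for about 1 s, lines still within 0.25 mm. The tool had sagged and tilted, though, and Fz≈10 N could mean the fingertips were on the plate. I'll back off, level, and repeat the press higher up to be sure.

Request:
servo_tool(commands="0.3 -2 0 0 0 0 0;0.3 -6 0 -4 0 0.9 0;0.3 -6 0 -9 -0.5 1.8 0;0.3 -6 0 -9 -0.5 1.8 0;0.3 -6 0 -9 -0.5 1.8 0")

```text
clock: 23.85
eef_pos: [0.5655, 0.0053, 0.0427]
ee_rot: [0.013, 0.992, -0.129, 0.002]
ft_force: [-0.2, -0.3, 0.8]
opening: 0.0555
```

```bash
python3 m.py w26.png 0
```

```text
t 23.85 pos [0.5655 0.0053 0.0427] yaw -14.85 zax [-0.    -0.026 -1.   ] F [-0.2 -0.3  0.8] op 0.0555
[-0.1051  0.0003] Fr -0.08998151650737822 -0.3707060530126611
rail [0.52, 0.54, 0.5, 0.5] blank [0.25, 0.29, 0.29, 0.29, 0.3, 0.34, 0.39]
plate [0.71, 0.76, 0.79, 0.79]
```

Request:
servo_tool(commands="0.3 0 0 1 1.5 0 0.2;0.3 0 0 1 1.5 0 0.2;0.3 2 0 1 1.5 0 0.2;0.3 3.5 0 1 1.5 0 0.2")

```text
clock: 24.3
eef_pos: [0.5688, 0.004, 0.0413]
ee_rot: [0.0, 0.991, -0.131, 0.003]
ft_force: [-0.2, -0.1, -0.1]
opening: 0.0557
```

Request:
servo_tool(commands="0.3 1.5 0 0 0 0 0;0.3 2.5 0 -0.5 0 0.1 0;0.3 3.5 0 -1 0 0.2 0;0.3 4.5 0 -1 0 0.3 0;0.3 5.5 0 -1.5 0 0.4 0")

```text
clock: 24.8
eef_pos: [0.5702, 0.0037, 0.0412]
ee_rot: [0.001, 0.991, -0.131, 0.002]
ft_force: [-8.8, 2.8, -0.5]
opening: 0.0553
```

```bash
python3 m.py w27.png 0
```

```text
t 24.8 pos [0.5702 0.0037 0.0412] yaw -15.05 zax [ 0.004 -0.002 -1.   ] F [-8.8  2.8 -0.5] op 0.0553
[-0.1001 -0.    ] Fr -9.26393750691652 0.38198807900732784
rail [0.54, 0.59, 0.55, 0.55] blank [0.24, 0.25, 0.3, 0.26, 0.35, 0.35, 0.37]
plate [0.75, 0.79, 0.81, 0.76]
```

Request:
servo_tool(commands="0.3 4.5 0 0 0 0 0;0.3 5.5 0 0 0 0 0;0.3 6.5 0 0 0 0 0;0.3 7.5 0 0 0 0 0")

```text
clock: 25.25
eef_pos: [0.5705, 0.0037, 0.0398]
ee_rot: [0.001, 0.991, -0.13, -0.006]
ft_force: [-20.0, 5.0, 12.1]
opening: 0.0554
```

Request:
servo_tool(commands="0.3 8 0 0 0 0 0;0.3 8 0 0 0 0 0")

```text
clock: 25.45
eef_pos: [0.5705, 0.0038, 0.038]
ee_rot: [0.001, 0.991, -0.13, -0.014]
ft_force: [-19.7, 4.3, 10.7]
opening: 0.0557
```

20.2 N horizontal (23 N total) with the tips clear of the plate. Hold it.

Request:
servo_tool(commands="0.3 7.5 0 0 0 0 0;0.3 7.5 0 0 0 0 0")

```text
clock: 25.65
eef_pos: [0.5702, 0.0039, 0.0362]
ee_rot: [0.001, 0.991, -0.13, -0.023]
ft_force: [-18.5, 4.0, 10.7]
opening: 0.0552
```

Request:
servo_tool(commands="0.3 7.5 0 0 0 0 0;0.3 7.5 0 0 0 0 0;0.3 7.5 0 0 0 0 0;0.3 7.5 0 0 0 0 0")

```text
clock: 26.05
eef_pos: [0.5699, 0.004, 0.0345]
ee_rot: [0.001, 0.991, -0.129, -0.031]
ft_force: [-18.4, 3.5, 9.8]
opening: 0.0556
```

Request:
servo_tool(commands="0.3 4 0 0 0 0 0;0.3 0 0 0 0 0 0;0.3 -5 0 0 0 0 0;0.3 -12 0 0 0 2 0;0.3 -15 0 -50 0 3 0;0.3 10 0 -85 0 3 0;0.3 10 0 -85 0 3 0;0.3 10 0 -85 0 3 0")

```text
clock: 26.85
eef_pos: [0.5864, 0.0006, 0.1201]
ee_rot: [0.004, 0.992, -0.13, -0.003]
ft_force: [-0.5, 0.3, -0.0]
opening: 0.0551
```

```bash
python3 m.py w28.png 0; python3 - <<'E'
from h import *
s,p=wrist('w29.png'); print(*blank(p))
for d in models.landmark_of('valve_tip',p)[:2]: print(d['confidence'],px(d['at']),rf(atz(p,*px(d['at']),.1195)))
E
```

```text
t 26.85 pos [0.5864 0.0006 0.1201] yaw -14.9 zax [-0.007 -0.008 -1.   ] F [-0.5  0.3 -0. ] op 0.0551
[-0.0836  0.0012] Fr -0.5367870393998603 0.17570897425584897
rail [0.55, 0.55, 0.52, 0.55] blank [0.21, 0.24, 0.24, 0.22, 0.3, 0.34, 0.34]
plate [0.61, 0.7, 0.62, 0.78]
('mask', np.int64(25487), array([-44.7,   0.3]), array([108.9,  89.6]), 89.84) ('lm', 0.84, array([313.7, 194.2]), array([-46. ,   3.4])) ('lm', 0.62, array([492.9, 453. ]), array([-270. , -149.9]))
```

View pics/w29.png

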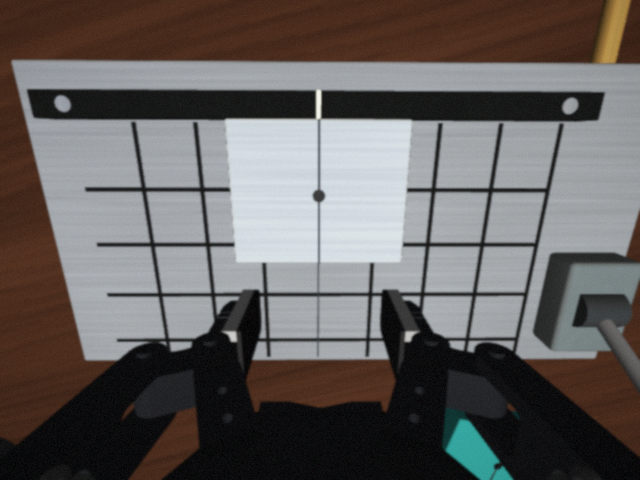

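The blank is flush along the rail and its line (319) meets the rail line (319). Now the lever: go behind the ball, high.

Request:
servo_tool(commands="-1 0 0 -45 0 0 0;-1 -20 30 -85 0 0 0;-1 -45 75 -85 0 0 0;-1 -75 120 -85 0 0 0;-1 -100 160 -85 0 0 0;-1 -118 197 -85 0 0 0;-1 -118 197 -85 0 0 0;-1 -118 197 -85 0 0 0")

```text
clock: 27.9
eef_pos: [0.4197, -0.1589, 0.2055]
ee_rot: [0.004, 0.991, -0.13, -0.006]
ft_force: [0.3, 0.0, 0.0]
opening: -0.0001
```

```bash
python3 - <<'E'
from h import *
s=sense(); st(s); print(rf(s['eef_pos']))
a=cams.snapshot('scene'); b=cams.snapshot('side')
for p in (a,b):
    for d in models.landmark_of('valve_tip',p)[:2]: print(round(d['confidence'],2),px(d['at']),rf(atz(p,*px(d['at']),.1195)))
s,p=wrist('w30.png')
for d in models.landmark_of('valve_tip',p)[:2]: print('w',round(d['confidence'],2),px(d['at']),rf(atz(p,*px(d['at']),.1195)))
E
```

```text
t 27.9 pos [ 0.4197 -0.1589  0.2055] yaw -14.99 zax [-0.014 -0.007 -1.   ] F [0.3 0.  0. ] op -0.0001
[-0.2034 -0.1961]
0.55 [236.608 180.288] [-0.1644 -0.1924]
0.34 [150.592 214.8  ] [-0.0192 -0.3169]
0.62 [388.096 195.792] [-0.1615 -0.1961]
w 0.6 [318.784 189.696] [-0.1623 -0.195 ]
```

Request:
servo_tool(commands="-1 0 0 40 0.4 0.8 0;-1 0 0 75 0.4 0.8 0;-1 0 0 97 0.4 0.8 0;-1 0 0 97 0.4 0.8 0;-1 6 0 97 0.4 0.8 0;-1 12 0 97 0.4 0.8 0")

```text
clock: 28.8
eef_pos: [0.4331, -0.1616, 0.11]
ee_rot: [0.002, 0.992, -0.128, 0.002]
ft_force: [-0.3, -0.6, 1.0]
opening: -0.0002
```

Request:
servo_tool(commands="-1 5 0 0 0 0 0;-1 10 0 0 0 0 0;-1 15 0 0 0 0 0;-1 20 0 0 0 0 0;-1 26 0 0 0 0 0;-1 32 0 0 0 0 0;-1 38 0 0 0 0 0;-1 44 0 0 0 0 0")

```text
clock: 29.6
eef_pos: [0.4763, -0.1729, 0.1101]
ee_rot: [0.002, 0.992, -0.128, 0.002]
ft_force: [-0.6, 0.1, -0.4]
opening: 0.0
```

```bash
python3 - <<'E'
from h import *
s,p=wrist('w31.png'); st(s); print(rf(s['eef_pos']))
for d in models.landmark_of('valve_tip',p)[:2]: print('w',round(d['confidence'],2),px(d['at']),rf(atz(p,*px(d['at']),.128)))
E
```

```text
t 29.6 pos [ 0.4763 -0.1729  0.1101] yaw -14.69 zax [ 0.004 -0.005 -1.   ] F [-0.6  0.1 -0.4] op 0.0
[-0.1451 -0.1949]
w 0.72 [316.416 272.208] [-0.122  -0.1944]
```

View pics/w31.png

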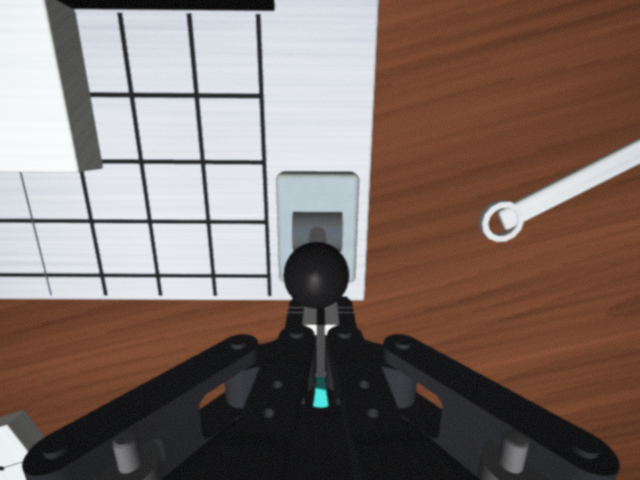

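The ball (316,273) is half-way over, with the fingers right behind it and centred. Continue.

Request:
servo_tool(commands="-1 5 0 0 0 0 0;-1 10 0 0 0 0 0;-1 15 0 0 0 0 0;-1 20 0 0 0 0 0;-1 24 0 0 0 0 0;-1 28 0 0 0 0 0;-1 31 0 0 0 0 0;-1 33 0 0 0 0 0")

```text
clock: 30.5
eef_pos: [0.5088, -0.1814, 0.1102]
ee_rot: [0.003, 0.992, -0.128, 0.002]
ft_force: [-0.5, -0.0, -0.5]
opening: 0.0004
```

Request:
servo_tool(commands="-1 1.5 0 0 0 0 0;-1 3 0 0 0 0 0;-1 4 0 0 0 0 0")

```text
clock: 30.8
eef_pos: [0.5102, -0.1818, 0.11]
ee_rot: [0.002, 0.992, -0.128, -0.001]
ft_force: [-9.3, 2.9, 5.6]
opening: -0.0001
```

Request:
servo_tool(commands="-1 1.5 0 0 0 0 0;-1 2.5 0 0 0 0 0;-1 3 0 0 0 0 0")

```text
clock: 31.1
eef_pos: [0.5101, -0.1818, 0.11]
ee_rot: [0.001, 0.992, -0.128, -0.004]
ft_force: [-10.3, 3.4, 8.4]
opening: 0.0001
```

```bash
python3 - <<'E'
from h import *
s,p=wrist('w32.png'); st(s); print(rf(s['eef_pos']))
for d in models.landmark_of('valve_tip',p)[:2]: print('w',round(d['confidence'],2),px(d['at']),rf(atz(p,*px(d['at']),.1195)))
E
```

```text
t 31.1 pos [ 0.5101 -0.1818  0.11  ] yaw -14.7 zax [-0.008 -0.002 -1.   ] F [-10.3   3.4   8.4] op 0.0001
[-0.1101 -0.1947]
w 0.88 [316.928 267.216] [-0.0879 -0.1943]
```

End stop reached: 10 N and no more motion, with the ball about 76 mm from its start. Let go and withdraw.

Request:
servo_tool(commands="-1 -3 0 0 0 0 0;-1 -15 0 0 0 0 0;-1 -30 0 -20 0 0 0;-1 -30 0 -60 0 0 0;-1 -30 0 -105 0 0 0;-1 0 -50 -115 0 0 0;-1 20 -100 -115 0 0 0;-1 20 -130 -115 0 0 0")

```text
clock: 32.0
eef_pos: [0.5655, -0.0594, 0.2255]
ee_rot: [0.001, 0.992, -0.128, -0.002]
ft_force: [1.2, -0.6, -0.4]
opening: -0.0
```

```bash
python3 m.py w33.png 0; python3 - <<'E'
from h import *
s,p=wrist('w34.png'); print(*blank(p))
for n in ('wrist','scene','side'):
    if n!='wrist': p=cams.snapshot(n)
    for d in models.landmark_of('valve_tip',p)[:1]: print(n,round(d['confidence'],2),px(d['at']),rf(atz(p,*px(d['at']),.1195)))
    if n!='wrist':
        for k in ('holder','sleeve','spanner'): 
            for d in models.landmark_of(k,p)[:1]: print(k,px(d['at']).round(1))
E
```

```text
t 32.0 pos [ 0.5655 -0.0594  0.2255] yaw -14.73 zax [-0.004 -0.001 -1.   ] F [ 1.2 -0.6 -0.4] op -0.0
[-0.0883 -0.0621] Fr 1.2977088087074833 -0.27837323821239673
rail [2.24, 2.15, 2.11, 2.15] blank [1.83, 1.92, 1.77, 1.8, 1.86, 1.85, 1.93]
plate [2.17, 2.38, 2.18, 2.32]
('lm', 0.8, array([410.9, 377.6]), array([-280.7, -161.3])) ('lm', 0.67, array([260.1, 172.7]), array([-47.9,   5.5]))
wrist 0.81 [504.832 237.216] [-0.0862 -0.1955]
scene 0.5 [222.528 204.096] [-0.0933 -0.1914]
sleeve [503.5 266.7]
spanner [150.  218.7]
side 0.71 [402.304 186.384] [-0.1712 -0.2555]
holder [320.2 386.3]
sleeve [268.1 378.3]
spanner [403.1 186.9]
```

View pics/w34.png

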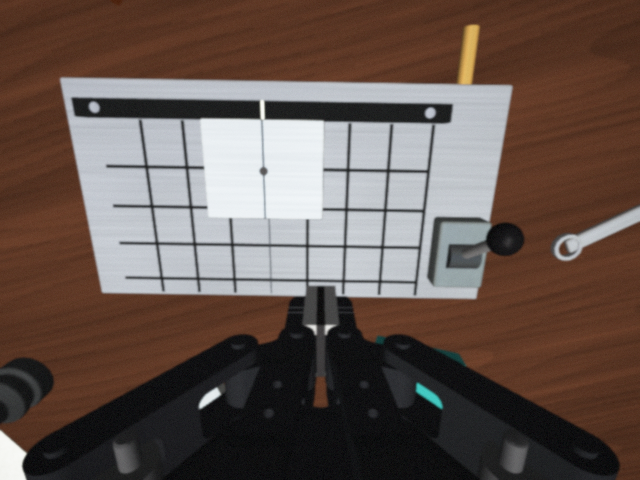

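Blank flush, with its line on the rail line at (262,120). The lever leans to the rail side (ball at 505,238), the bystanders are unmoved and the tool is clear, so I hand in.

```bash
python3 -c "
from plant import close_job
print(close_job())"
```

```text
the job is handed in; nothing more can be done
None
```

The blank is home on the rail with its line on the mark, the vacuum lever is fully over, and the job was handed in at about 32 s of the 72 s allowed.

- **Sliding and tapping:** I pushed the blank square up to the rail with both fingers. The taps were left, right, then a fine left and a fine right, because the first pair left it 0.7 mm off.
- **Pressing home:** I pressed twice.
  - **First press:** about 18 N for about 1 s. The tool had sagged and tilted, and I suspected the fingertips were on the plate.
  - **Second press:** 18–20 N square to the rail for about 0.8 s. The highest total reading was 24 N, below the 25 N limit. The tool tilted and sank during this press too.
  - **What I could not see:** force is only reported at the end of each move call, so a brief peak in between would not show.
- **Lever:** I pushed it until it stopped moving under about 10 N, with the ball about 76 mm from where it started. Then I backed off and raised the tool clear.

**Last checks**
- **Line match:** 0.3 to 0.4 mm right of the mark. Readings shift by about 0.3 mm with the camera viewpoint.
- **Bedding:** no gap showed at the rail, and the blank's centre measured 44.7 mm nearer than the mark before the lever was thrown (45 mm is home).
- **Lever:** the wrist and scene cameras both put it over. The side-camera network disagreed, but its pixel matches the spanner, so I took that as a mix-up.
- **Bystanders:** the holder, sleeve and spanner stayed within a few pixels of their starting detections. The scene camera missed the holder in the last check, so only the side camera confirmed it.

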